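# Log a descaling and open the safety-capped descaler

### The arm

A 7-joint arm with a two-finger parallel gripper is mounted at the origin on the work surface. World frame = base frame: x ahead of the robot, y to its left, z up, the work surface at z = 0. Lengths are in m, angles in rad, forces in N, time in s.
With the tool pointing down it reaches from about 0.425 to 0.875 m from the base axis. Payload 4.7 kg.
Tool frame: the origin (TCP) lies midway between the tips of the shut fingers; the grasp point (between the pads) lies 19 mm behind it; z points along the fingers, y is the line along which they close (so a half turn about z gives the same grasp; the last joint's range is limited). The gripper opens to 87 mm and grips with 3 to 60 N. Pads are 19 mm wide; open, the fingers measure 117 mm over their backs; the gripper's body (75 mm by 190 mm) begins 51 mm behind the grasp point.
Start: joints at [-1.276, 0.321, -0.07, 1.45, 0.023, 1.371, -0.057], TCP at [0.18, 0.625, 0.223] pointing down, gripper open.
Joint ranges: [-2.86, 2.86], [-0.3, 2.09], [-1.38, 1.24], [0.06, 2.45], [-1.56, 4.7], [0.09, 2.05], [-2.69, 2.69]. Speed limits (rad/s): [2.57, 2.57, 3.14, 3.14, 3.14, 3.14, 3.14].

### API

Orientations are given as a rotation vector (axis times angle).
In Python, from bench import ctrl gives the robot as it stands. The module is installed in compiled form; this text tells all that it offers.
- The arm moves only by the shell command python3 -m handwheel 'ROWS' [FORCE]. ROWS is JSON, a list of rows, each a list of 7 numbers: the finger opening in m, from 0 to 0.087, then the shift along the tool's x, y, z in m, then the turn, a rotation vector about the tool's x, y, z in degrees. A call has 1 to 12 rows; each row shifts and turns the commanded pose from where the row before left it, along the tool's axes as they then stand; what a row does not reach is not made up. A row lasts 1/8 s, in which the tool goes at most 62.5 mm and 10.7 degrees, less where a joint would pass 70% of its speed; a pose out of reach is approached as far as the arm can. A call is refused whole if a number of a shift passes 0.0625 or a number of a turn 10.7, either way. A call with a gripper value outside its range is refused whole. The fingers move at their own pace and stop on an object; FORCE is the grip in N (left out, the last holds). Time passes only in rows, so rows that do not move let the fingers close. It gives the time, the measured TCP pose, the force, the opening and the grip force at its end, in the units of the state.
- ctrl.get_state(): the state, without advancing time (a new reading comes with each control period).
- ctrl.get_image(name): name is "scene" or "side" or "wrist"; returns (picture, depth): 480x640x3 uint8, blue, green, red; 480x640 float32, m along the optical axis (not along the pixel's ray), 0 where there is no reading.
- ctrl.camera_info(name): a dict with "intrinsics" (3x3 intrinsics, pixels), "D" ([k1, k2, p1, p2, k3] as OpenCV has them; the pictures are not rectified), "R" (3x3) and "t" (3): a world point X has camera coordinates R X + t. Camera axes: x right, y down, z forward; pixel columns grow to the right and rows downward; lengths in m; the calibration is good to about 2 mm. A picture is of the moment at which its call begins: read the wrist's pose just before it. camera_info takes no time and is no camera call; for the wrist camera it gives the pose at the moment of the call.
- ctrl.close_job(): hands the job in; it is judged then, once.
The state is a dict: "time": time; "joint_positions": joint angles; "qd": joint speeds; "joint_torque": joint torques, N m; "position": TCP position; "tool_rot": TCP orientation; "ft_force": force on the tool from outside, world axes, zero at the start; "torque": the same for the moment, N m; "grip_width": opening from 0.0 (shut) to 1.0 (fully open); "grip_force": force on a finger pad.
Only numpy, scipy, OpenCV 4.12 (cv2) and the standard library are available. Lean on these libraries where they do the work, as an engineer would, in place of code of your own. Each camera call takes 0.05 s, during which the arm holds its last target. There are 200 camera calls.

### The job

The steamer pot is due for descaling: first log it on the grey tally counter by swinging its orange-pegged lever to the stop and letting it spring back. Then press the descaler bottle's red safety cap down, twist it counter-clockwise until it is free and lift it straight off. Finish still holding the cap in the gripper, level, about 8 cm straight above its place on the bottle, and leave everything else on the counter where it is.

Things in the scene. Friction and masses are not known exactly. Their poses are not given: they have to be found in the camera images.
- bottle: Blue descaler bottle (74 mm across, orange band) clamped immovably in a 120 x 120 x 6 mm steel foot. Origin under the centre of the foot on the counter top, z up. White neck on its axis: shoulder ends 137 mm up, neck top 168 mm up. When locked, the cap's x axis lies along the bottle's. Inside the cap a spring pushes it up, about 4 N when locked, 10 N fully down.
- bottle_seat (a point): Point on the bottle's axis, 146 mm above the counter top, where the centre of the cap's lower edge sits when locked. The cap must be pressed at least 4 mm below this (it bottoms at 6 mm) and kept down while turned counter-clockwise seen from above; it is free to lift once turned 65 to 85 degrees (75 is best; a stop ends the turn at 87).
- cap: Red round ribbed push-and-turn safety cap, 52 mm across, 34 mm high, about 40 g, white stripe along its x axis on the flat top. Origin at the centre of its lower edge, z up; locked, its top is 180 mm above the counter top. It starts locked: it neither turns nor lifts until pressed down. Grip it round its sides from above; friction at 60 N of grip is ample.
- counter: Grey tally counter, 75 x 110 x 46 mm on a 110 x 140 x 4 mm plate, fixed to the counter top. Origin under its centre, x across its short side. A steel lever on its top turns about the vertical axis through the middle and points roughly to its -x side; four blank white windows lie on its +x side.
- lever (a joint): Turn of the tally lever (rad), 0 at rest, 1.0 at its stop; grows counter-clockwise seen from above. A spring returns it to 0 when let go; pushing its peg takes 1 to 2.5 N. Reading noise about 0.001.
- lever_peg (a point): Centre of the top of the orange upright peg (14 mm across, 40 mm tall, top 95 mm above the counter top) at the lever's end, 65 mm from the pivot axis. The lever bar below it reaches up to 59 mm above the counter top; beside the peg above that height all is free.
- lever_pivot (a point): Point on the lever's vertical pivot axis, at the height of the peg's top (95 mm above the counter top).
- egg_cup: Bystander: yellow egg cup, 50 mm across, 62 mm tall. Origin under its centre.
- stick: Bystander: flat wooden stirring stick, 345 mm long, 34 mm at its widest, 10 mm thick, lying along its x axis. Origin at the middle of the shaft's underside.
- sieve: Bystander: aluminium sieve, 150 mm across, 50 mm tall, with a handle reaching 200 mm to its -x side. Origin under the centre of the bowl.
- scoop: Bystander: small green plastic scoop lying flat, 60 x 45 x 28 mm, its handle reaching 109 mm to its -x side. Origin under the centre of the scoop's cup.
- oil_bottle: Bystander: amber glass oil bottle with a black cap, 60 mm across, 200 mm tall. Origin under its centre.
- bowl: Bystander: white bowl, 140 mm across, 55 mm tall. Origin under its centre.
There are look-alikes about, which are no part of the job. There is more than one size of the cap; the one meant has the size given above. What is shaped like the counter but brown is not meant.

How it is judged:
On the way, in this order (a step that is already met when the one before it is completed fails the run):
1. the tally lever is swung to its stop (value of joint lever above 0.93 rad), for 0.05 s.
2. the lever is let go and has sprung back (value of joint lever below 0.1 rad), for 0.2 s.
3. the cap, still down on the neck, is twisted out of its lock (angle between the x axis of cap and the x axis of bottle, either way round above 0.9 rad and z of cap in the frame of bottle_seat below 0.004 m), for 0.1 s.
At the end, for the whole second after the job is handed in: The gripper's fingers hold the cap (more than 2 N), level within 17 degrees, still (under 30 mm/s), 50 to 130 mm above its seat and within 30 mm of the bottle's axis, not touching the bottle; the tally lever is back at rest (under 0.1 rad) (z of cap in the frame of bottle_seat between 0.05 and 0.13 m and horizontal distance between cap and bottle_seat below 0.03 m and angle between cap's own z axis and vertical below 0.3 rad and contact force between the fingers and cap above 2 N and contact force between cap and bottle below 0.1 N and linear speed of cap below 0.03 m/s and value of joint lever below 0.1 rad); the arm keeps its last pose, push and grip.
It fails at once if the egg cup, stick, sieve, scoop, oil bottle or bowl is moved more than 30 mm (distance of any of egg_cup, stick, sieve, scoop, oil_bottle, bowl from where it was at the start of the episode above 0.03 m).
It also fails if it takes over 59 s, if anything falls off the work surface, if the arm or the gripper's body presses on something with over 40 N, if the wrist force passes 120 N, or if a joint passes its speed limit or range.

## Working session

There is one attempt and no reset: what is moved stays moved. The work goes in short steps, Python scripts to look and compute and a shell command to move; the robot and the scene stay as the last step left them, time stands still between calls to the robot, and variables do not carry over. Pictures are saved under pics/ and viewed, at most 10 in all, crops included, and the job is handed in when it is done.

```bash
mkdir -p pics; cat > h.py <<'E'
import numpy as np, cv2
from bench import ctrl
def grab(name,save=None):
    info=ctrl.camera_info(name); im,d=ctrl.get_image(name)
    if save: cv2.imwrite('pics/'+save,im)
    return info,im,d
def world(info,d):
    K=np.array(info['intrinsics']);D=np.array(info['D'],float);R=np.array(info['R']);t=np.array(info['t'])
    v,u=np.mgrid[0:480,0:640]
    p=cv2.undistortPoints(np.stack([u.ravel(),v.ravel()],1).astype(np.float64)[:,None],K,D)[:,0].reshape(480,640,2)
    c=np.dstack([p*d[...,None],d])
    W=(c-t)@R
    W[d<=0]=np.nan
    return W
E
python3 - <<'E'
from h import *
for n in ('scene','side'):
    i,im,d=grab(n,n+'1.png'); np.savez(n+'.npz',im=im,d=d,W=world(i,d)); print(n,np.array(i['R']).round(2),np.array(i['t']).round(2))
s=ctrl.get_state();print(s)
E
```

```text
scene [[-0.73  0.68 -0.02]
 [ 0.49  0.51 -0.71]
 [-0.47 -0.53 -0.7 ]] [ 0.44 -0.19  1.38]
side [[ 0.87 -0.49  0.  ]
 [-0.33 -0.58 -0.75]
 [ 0.37  0.65 -0.67]] [-0.54  0.26  1.07]
{'time': 0.1, 'joint_positions': array([-1.27592492,  0.32177147, -0.07005388,  1.45155974,  0.02261406,
        1.37081719, -0.05691556]), 'qd': array([ 0.00135257, -0.00032406, -0.00084361, -0.00287136, -0.00221939,
        0.00044282,  0.00052569]), 'joint_torque': array([-1.74525971e-04, -4.92572844e+01, -4.05953033e-01, -3.13401854e+01,
       -6.42274157e-02,  3.94182396e-02,  5.79898369e-05]), 'position': array([0.18004337, 0.62404097, 0.2215526 ]), 'tool_rot': array([-4.39590831e-01, -3.11055262e+00,  2.77210323e-03]), 'ft_force': array([-0.25157831, -0.79654717, -0.07261032]), 'torque': array([0.00134654, 0.00567519, 0.0110866 ]), 'grip_force': 0.0, 'grip_width': 1.0028236422429582}
```

View pics/scene1.png

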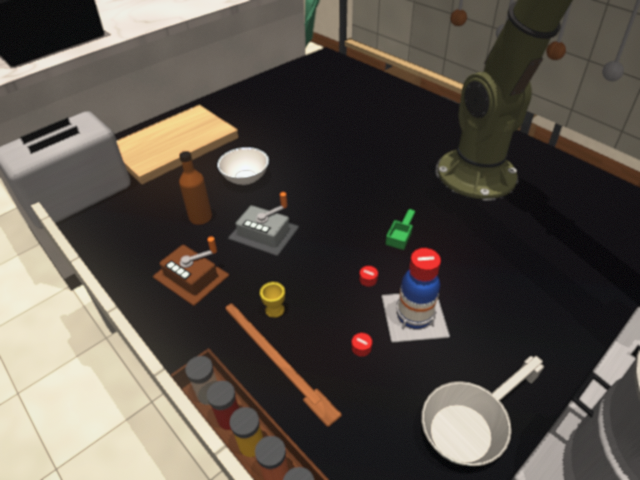

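View pics/side1.png

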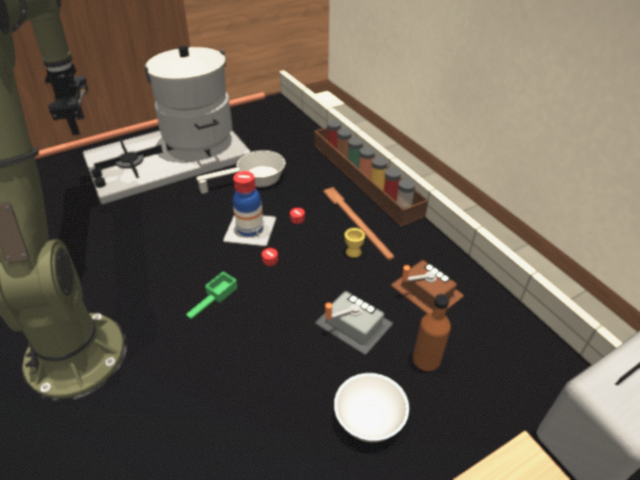

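The scene view shows these candidates:
- **Cap:** on the bottle (425,262), with loose, smaller red caps at (369,275) and (362,344). I choose the one on the bottle.
- **Counter:** grey at (265,230) with its peg at (283,200), and brown at (190,272) with its peg at (211,243). I choose the grey one.

The side view agrees: bottle cap at (244,182), grey counter at (355,318) with its peg at (329,311).

```bash
python3 - <<'E'
from h import *
crops=[]
for n,bx in (('scene',dict(cap=(405,245,445,285),peg=(275,188,292,210),cnt=(225,185,300,255),foot=(380,288,450,342),cup=(258,280,288,318),oil=(178,150,214,226))),('side',dict(cap=(230,170,260,196),peg=(321,299,334,322),cnt=(315,290,395,350),foot=(222,212,278,246),cup=(342,226,368,258),oil=(410,294,452,372)))):
    z=np.load(n+'.npz');im,W=z['im'],z['W'];hsv=cv2.cvtColor(im,cv2.COLOR_BGR2HSV).astype(int)
    H,S,V=hsv[...,0],hsv[...,1],hsv[...,2]
    def sub(k):
        m=np.zeros(H.shape,bool);a=bx[k];m[a[1]:a[3],a[0]:a[2]]=1;return m&np.isfinite(W[...,2])
    def pr(l,m):
        P=W[m]; print(n,l,len(P),'med',np.median(P,0).round(4),'min',np.percentile(P,3,axis=0).round(3),'max',np.percentile(P,97,axis=0).round(3))
    m=sub('cap')&(W[...,2]>.172);pr('captop',m)
    c,r=cv2.minEnclosingCircle(W[m][:,:2].astype(np.float32));print(c,r)
    ms=m&(S<110)&(V>130);pr('stripe',ms)
    P=W[ms][:,:2];print('dir',np.linalg.svd(P-P.mean(0))[2][0] if len(P)>2 else '')
    m=sub('peg')&(S>130)&((H<20)|(H>170));pr('peg',m);pr('pegtop',m&(W[...,2]>.088))
    m=sub('cnt')&(W[...,2]>.038)&(W[...,2]<.05);pr('cnttop',m);print(cv2.minAreaRect(W[m][:,:2].astype(np.float32)))
    m=sub('foot')&(W[...,2]<.012)&(V>90)&(S<90);pr('foot',m);print(cv2.minAreaRect(W[m][:,:2].astype(np.float32)))
    pr('cup',sub('cup')&(W[...,2]>.02));pr('oil',sub('oil')&(W[...,2]>.02))
    for k in('cap','cnt'):
        a=bx[k];crops.append(cv2.resize(im[a[1]:a[3],a[0]:a[2]],(390,290),interpolation=cv2.INTER_CUBIC))
cv2.imwrite('pics/crop1.png',np.vstack([np.hstack(crops[:2]),np.hstack(crops[2:])]))
E
```

```text
scene captop 533 med [0.5215 0.1982 0.1781] min [0.497 0.174 0.173] max [0.544 0.221 0.181]
(0.5196342468261719, 0.19635392725467682) 0.028058452531695366
scene stripe 49 med [0.5183 0.1953 0.1787] min [0.508 0.187 0.177] max [0.53  0.205 0.181]
dir [-0.77605224  0.63066863]
scene peg 112 med [ 0.5265 -0.2169  0.0702] min [ 0.45  -0.323 -0.003] max [ 0.534 -0.211  0.094]
scene pegtop 22 med [ 0.5276 -0.2167  0.0923] min [ 0.522 -0.225  0.089] max [ 0.533 -0.211  0.096]
scene cnttop 875 med [ 0.5982 -0.2173  0.0445] min [ 0.552 -0.276  0.04 ] max [ 0.637 -0.172  0.048]
((0.5909013152122498, -0.2257218062877655), (0.08007296174764633, 0.10978120565414429), 21.47214126586914)
scene foot 1469 med [0.5411 0.2155 0.0044] min [ 0.47   0.126 -0.001] max [0.591 0.268 0.008]
((0.5161307454109192, 0.19492986798286438), (0.12999500334262848, 0.12470228224992752), 51.485382080078125)
scene cup 501 med [ 0.7197 -0.0269  0.049 ] min [ 0.701 -0.043  0.025] max [0.745 0.003 0.061]
scene oil 1362 med [ 0.6818 -0.3726  0.1035] min [ 0.575 -0.63   0.023] max [ 0.704 -0.36   0.198]
side captop 241 med [0
[... 348 characters left out ...]
side pegtop 28 med [ 0.5239 -0.2225  0.0928] min [ 0.519 -0.229  0.089] max [ 0.531 -0.216  0.097]
side cnttop 1107 med [ 0.5903 -0.2411  0.0456] min [ 0.554 -0.284  0.04 ] max [ 0.632 -0.181  0.049]
((0.5895176529884338, -0.2305530309677124), (0.07829052209854126, 0.1076149195432663), 21.847795486450195)
side foot 783 med [0.506  0.1731 0.0046] min [ 0.446  0.123 -0.001] max [0.592 0.247 0.009]
((0.5198001861572266, 0.20052246749401093), (0.13643956184387207, 0.12937666475772858), 51.55452346801758)
side cup 320 med [ 0.7227 -0.0242  0.0503] min [ 0.699 -0.049  0.029] max [ 0.743 -0.003  0.063]
side oil 1769 med [ 0.661  -0.4022  0.1126] min [ 0.644 -0.421  0.024] max [ 0.773 -0.277  0.2  ]
```

View pics/crop1.png

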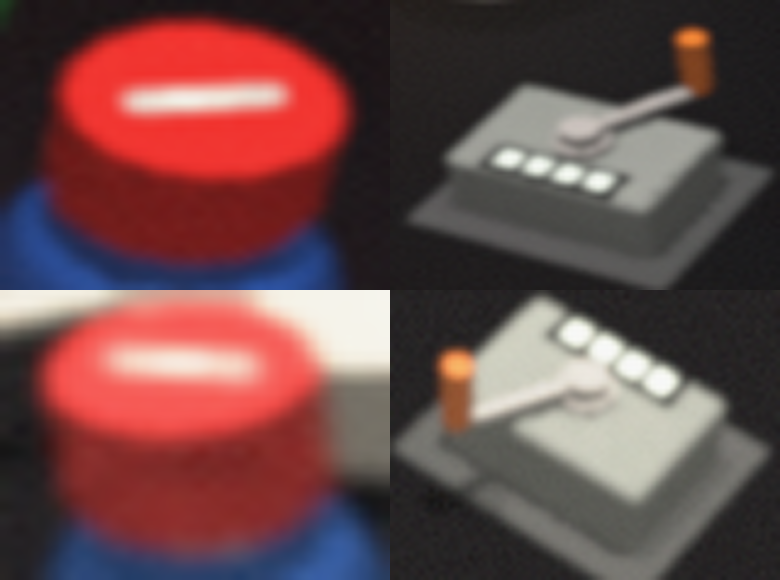

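The crop confirms both choices: a wide red striped cap sits on the blue bottle, and the grey counter's orange peg is on the side away from its windows. Cap axis is about (0.520, 0.195), pivot (0.590, -0.228), peg (0.526, -0.220).

```bash
cat > to.py <<'E'
import sys,numpy as np
from bench import ctrl
from scipy.spatial.transform import Rotation as Ro
s=ctrl.get_state();R=Ro.from_rotvec(s['tool_rot']).as_matrix()
v=list(map(float,sys.argv[1:4]))
print('t',s['time'],'pos',s['position'].round(4),'yaw_y',np.degrees(np.arctan2(R[1,1],R[0,1])).round(1),'tilt z',R[:,2].round(3),'j7',s['joint_positions'][6].round(2))
print('tool delta mm',(R.T@(np.array(v)-s['position'])*1000).round(1))
E
python3 to.py .45 .2 .26; python3 to.py .515 -.192 .26
```

```text
t 0.1 pos [0.18   0.624  0.2216] yaw_y 73.9 tilt z [-0.    -0.002 -1.   ] j7 -0.06
tool delta mm [-376.9 -332.7  -37.8]
t 0.1 pos [0.18   0.624  0.2216] yaw_y 73.9 tilt z [-0.    -0.002 -1.   ] j7 -0.06
tool delta mm [-548.  -691.3  -37.2]
```

```bash
python3 -m handwheel '[[0,-0.042,-0.037,-0.0042,0,0,0],[0,-0.042,-0.037,-0.0042,0,0,0],[0,-0.042,-0.037,-0.0042,0,0,0],[0,-0.042,-0.037,-0.0042,0,0,0],[0,-0.042,-0.037,-0.0042,0,0,0],[0,-0.042,-0.037,-0.0042,0,0,0],[0,-0.042,-0.037,-0.0042,0,0,0],[0,-0.042,-0.037,-0.0042,0,0,0],[0,-0.042,-0.037,-0.0042,0,0,0],[0,0,0,0,0,0,10],[0,0,0,0,0,0,10],[0,0,0,0,0,0,10]]' 30
python3 -m handwheel '[[0,0,0,0,0,0,10],[0,0,0,0,0,0,10],[0,0,0,0,0,0,10],[0,0,0,0,0,0,10],[0,0,0,0,0,0,10],[0,0,0,0,0,0,10],[0,0,0,0,0,0,10],[0,0,0,0,0,0,10],[0,0,0,0,0,0,10],[0,0,0,0,0,0,10],[0,0,0,0,0,0,10],[0,0,0,0,0,0,2]]'
python3 to.py .515 -.192 .2
```

```text
time: 1.6
position: [0.4509, 0.1995, 0.2599]
tool_rot: [-1.238, -2.887, 0.001]
ft_force: [0.3, 0.3, -0.4]
grip_width: 0.005
grip_force: 0.0
time: 3.1
position: [0.4508, 0.1997, 0.26]
tool_rot: [3.084, 0.597, -0.001]
ft_force: [-0.5, -0.0, -0.5]
grip_width: 0.003
grip_force: 0.0
t 3.1 pos [0.4508 0.1997 0.26  ] yaw_y -68.1 tilt z [-0.001 -0.    -1.   ] j7 -1.67
tool delta mm [-86.6 387.3  60.1]
```

```bash
python3 -m handwheel '[[0,-0.0108,0.0484,0.0075,0,0,0],[0,-0.0108,0.0484,0.0075,0,0,0],[0,-0.0108,0.0484,0.0075,0,0,0],[0,-0.0108,0.0484,0.0075,0,0,0],[0,-0.0108,0.0484,0.0075,0,0,0],[0,-0.0108,0.0484,0.0075,0,0,0],[0,-0.0108,0.0484,0.0075,0,0,0],[0,-0.0108,0.0484,0.0075,0,0,0],[0,0,0,0,0,0,0],[0,0,0,0,0,0,0]]'
python3 to.py .515 -.192 .073
python3 - <<'E'
from h import *
i,im,d=grab('wrist','w1.png');W=world(i,d);hsv=cv2.cvtColor(im,cv2.COLOR_BGR2HSV).astype(int)
m=(hsv[...,1]>130)&((hsv[...,0]<20))&(W[...,2]>.088)&(W[...,2]<.1);print(m.sum(),np.median(W[m],0))
E
```

```text
time: 4.35
position: [0.5153, -0.1909, 0.2]
tool_rot: [-3.083, -0.599, 0.001]
ft_force: [0.0, 0.6, -0.4]
grip_width: 0.007
grip_force: 0.0
t 4.35 pos [ 0.5153 -0.1909  0.2   ] yaw_y -68.0 tilt z [-0.001  0.001 -1.   ] j7 -0.8
tool delta mm [ -0.7   1.  127. ]
1024 [ 0.65584955 -0.36264473  0.09452965]
```

View pics/w1.png

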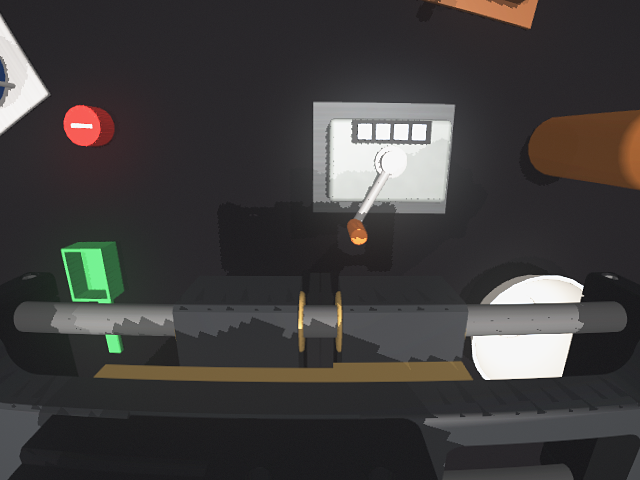

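The wrist view shows the grey counter, with the peg top at (358,237) and the pivot hub at (393,162). The brown counter and the oil bottle are well off to the side.

```bash
python3 - <<'E'
from h import *
i,im,d=grab('wrist');W=world(i,d)
w=W[215:255,340:375];m=(w[...,2]>.088)&(w[...,2]<.1);P=w[m];print('peg',m.sum(),P.mean(0),cv2.minEnclosingCircle(P[:,:2].astype(np.float32)))
w=W[135:190,370:415];m=(w[...,2]>.05)&(w[...,2]<.075);P=w[m];print('hub',m.sum(),P.mean(0),cv2.minEnclosingCircle(P[:,:2].astype(np.float32)))
w=W[120:205,320:460];m=(w[...,2]>.042)&(w[...,2]<.0495);print('box',cv2.minAreaRect(w[m][:,:2].astype(np.float32)))
E
```

```text
peg 246 [ 0.52710281 -0.21922402  0.09434568] ((0.5264671444892883, -0.21987193822860718), 0.007025440223515034)
hub 793 [ 0.58708008 -0.22690735  0.05691854] ((0.5833929777145386, -0.22637932002544403), 0.02118033915758133)
box ((0.590572714805603, -0.22787821292877197), (0.0737125501036644, 0.10947218537330627), 22.34841537475586)
```

```bash
python3 -m handwheel '[[0,0,0,0.04,0,0,0],[0,0,0,0.04,0,0,0],[0,0,0,0.03,0,0,0],[0,0,0,0.017,0,0,0],[0,0,0,0,0,0,0]]'; python3 to.py .515 -.192 .073
```

```text
time: 5.08
position: [0.515, -0.1906, 0.0727]
tool_rot: [-3.083, -0.599, 0.002]
ft_force: [-0.2, -0.3, 0.3]
grip_width: 0.005
grip_force: 0.0
t 5.075 pos [ 0.515  -0.1906  0.0727] yaw_y -68.0 tilt z [-0.002  0.001 -1.   ] j7 -0.71
tool delta mm [-0.6  1.3 -0.3]
```

```bash
python3 - <<'E'
import numpy as np
from bench import ctrl
p=ctrl.get_state()['position'][:2];c=np.array([.5906,-.2279]);a=np.radians(-68);Y=np.array([np.cos(a),np.sin(a)]);X=np.array([-Y[1],Y[0]])
f=np.radians(172.9);q=p
for th in [0,.125,.25,.375,.5,.625,.75,.875,.95,1.0]:
    t=c+.065*np.array([np.cos(f+th),np.sin(f+th)])-.022*Y
    d=t-q;print(th,(X@d*1000).round(1),(Y@d*1000).round(1));q=t
E
```

```text
0 -0.7 9.3
0.125 -3.5 7.3
0.25 -2.6 7.7
0.375 -1.6 8.0
0.5 -0.6 8.1
0.625 0.4 8.1
0.75 1.5 8.0
0.875 2.4 7.7
0.95 1.9 4.5
1.0 1.5 2.9
```

```bash
python3 -m handwheel '[[0,-0.0007,0.0093,0,0,0,0],[0,-0.0035,0.0073,0,0,0,0],[0,-0.0026,0.0077,0,0,0,0],[0,-0.0016,0.008,0,0,0,0],[0,-0.0006,0.0081,0,0,0,0],[0,0.0004,0.0081,0,0,0,0],[0,0.0015,0.008,0,0,0,0],[0,0.0024,0.0077,0,0,0,0],[0,0.0019,0.0045,0,0,0,0]]'
python3 -m handwheel '[[0,0.0015,0.0029,0,0,0,0],[0,0,0,0,0,0,0]]'
python3 -m handwheel '[[0,0.001,0.0025,0,0,0,0],[0,0,0,0,0,0,0]]'
python3 - <<'E'
from h import *
i,im,d=grab('side');W=world(i,d);hsv=cv2.cvtColor(im,cv2.COLOR_BGR2HSV).astype(int)
m=(hsv[...,1]>130)&((hsv[...,0]<20)|(hsv[...,0]>170))&(W[...,2]>.062)&(W[...,2]<.1)&(np.hypot(W[...,0]-.5906,W[...,1]+.2279)<.085)
P=W[m];print(m.sum(),P.mean(0));p=P.mean(0)[:2]-[.5906,-.2279];print((np.degrees(np.arctan2(p[1],p[0]))%360),np.hypot(*p))
cv2.imwrite('pics/push.png',im[240:400,240:480].repeat(3,0).repeat(3,1))
E
```

```text
time: 6.2
position: [0.5388, -0.2568, 0.0732]
tool_rot: [3.084, 0.597, -0.0]
ft_force: [-2.0, 1.6, 0.3]
grip_width: 0.007
grip_force: 1.1
time: 6.45
position: [0.5411, -0.2585, 0.0733]
tool_rot: [-3.084, -0.597, -0.0]
ft_force: [-1.7, 1.3, 0.6]
grip_width: 0.005
grip_force: 1.1
time: 6.7
position: [0.5429, -0.2604, 0.0733]
tool_rot: [-3.084, -0.597, -0.0]
ft_force: [-2.7, 1.0, -0.1]
grip_width: 0.01
grip_force: 1.1
74 [ 0.54383334 -0.27863274  0.08279586]
227.32939242800083 0.06899950500431479
```

View pics/push.png

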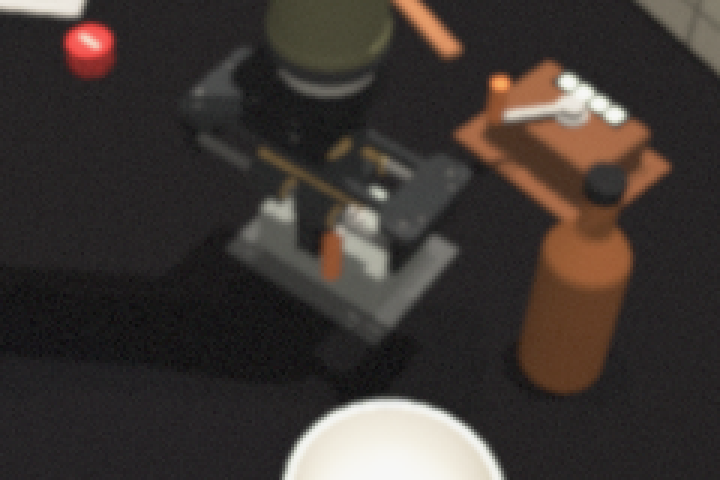

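The side crop shows the fingers pushing the orange peg at about (332,255) round the grey counter. The force is still only the spring's, so the lever isn't at its stop. I'll push on in small steps.

```bash
python3 -m handwheel '[[0,0.0015,0.0025,0,0,0,0],[0,0,0,0,0,0,0]]'
python3 -m handwheel '[[0,0.0015,0.0025,0,0,0,0],[0,0,0,0,0,0,0]]'
python3 -m handwheel '[[0,0.0015,0.002,0,0,0,0],[0,0,0,0,0,0,0]]'
```

```text
time: 7.0
position: [0.5453, -0.2623, 0.0733]
tool_rot: [-3.084, -0.597, -0.0]
ft_force: [-2.2, 2.0, 0.3]
grip_width: 0.008
grip_force: 1.1
time: 7.25
position: [0.546, -0.2626, 0.073]
tool_rot: [-3.08, -0.597, 0.005]
ft_force: [-5.6, 5.0, 4.3]
grip_width: 0.007
grip_force: 3.7
time: 7.5
position: [0.5468, -0.2626, 0.0727]
tool_rot: [-3.077, -0.596, 0.009]
ft_force: [-9.5, 7.4, 6.1]
grip_width: 0.01
grip_force: 5.7
```

Position stalled while force rose to about 12 N, so the lever is at its stop. Backing out along the same arc, then rising.

```bash
python3 -m handwheel '[[0,-0.008,-0.014,0,0,0,0],[0,-0.004,-0.016,0,0,0,0],[0,0,-0.016,0,0,0,0],[0,0.003,-0.016,0,0,0,0],[0,0.004,-0.025,0,0,0,0],[0,0,-0.015,0,0,0,0],[0,0,0,0,0,0,0],[0.087,0,0,-0.05,0,0,0],[0.087,0,0,-0.05,0,0,0],[0.087,0,0,-0.06,0,0,0],[0.087,0,0,0,0,0,0]]' 60
python3 - <<'E'
from h import *
for n in('side','scene'):
    i,im,d=grab(n);W=world(i,d);hsv=cv2.cvtColor(im,cv2.COLOR_BGR2HSV).astype(int)
    m=(hsv[...,1]>130)&((hsv[...,0]<20)|(hsv[...,0]>170))&(W[...,2]>.062)&(W[...,2]<.1)&(np.hypot(W[...,0]-.5906,W[...,1]+.2279)<.085)
    P=W[m];print(m.sum(),P.mean(0) if len(P) else '')
E
python3 to.py .51963 .195 .26
```

```text
time: 8.88
position: [0.5099, -0.1751, 0.2387]
tool_rot: [3.081, 0.594, 0.015]
ft_force: [0.2, 0.4, -0.2]
grip_width: 0.377
grip_force: 0.0
67 [ 0.52329369 -0.22440635  0.08219575]
70 [ 0.52887038 -0.21536367  0.0806553 ]
t 8.975 pos [ 0.5072 -0.1736  0.2338] yaw_y -68.2 tilt z [ 0.002 -0.    -1.   ] j7 -0.86
tool delta mm [ 148.7 -337.5  -26.3]
```

The peg is back at its rest position in both views. Next, over the cap.

```bash
python3 -m handwheel '[[0.087,0,0,-0.013,0,0,0],[0.087,0,0,-0.013,0,0,0],[0.087,0.0186,-0.0422,0,0,0,0],[0.087,0.0186,-0.0422,0,0,0,0],[0.087,0.0186,-0.0422,0,0,0,0],[0.087,0.0186,-0.0422,0,0,0,0],[0.087,0.0186,-0.0422,0,0,0,0],[0.087,0.0186,-0.0422,0,0,0,0],[0.087,0.0186,-0.0422,0,0,0,0],[0.087,0.0186,-0.0422,0,0,0,0]]'
python3 -m handwheel '[[0.087,0,0,0,0,0,-9.8],[0.087,0,0,0,0,0,-9.8],[0.087,0,0,0,0,0,-9.8],[0.087,0,0,0,0,0,-9.8],[0.087,0,0,0,0,0,-9.8],[0.087,0,0,0,0,0,0]]'
python3 - <<'E'
from h import *
i,im,d=grab('wrist','w2.png');W=world(i,d);hsv=cv2.cvtColor(im,cv2.COLOR_BGR2HSV).astype(int)
m=(W[...,2]>.17)&(W[...,2]<.19)&(np.hypot(W[...,0]-.5196,W[...,1]-.195)<.04)
P=W[m];print(m.sum(),P.mean(0),cv2.minEnclosingCircle(P[:,:2].astype(np.float32)))
E
python3 to.py .51963 .195 .26
```

```text
time: 10.22
position: [0.519, 0.1976, 0.2597]
tool_rot: [3.084, 0.597, 0.0]
ft_force: [0.3, 0.4, 0.2]
grip_width: 0.999
grip_force: 0.0
time: 10.98
position: [0.519, 0.1962, 0.2595]
tool_rot: [2.561, 1.82, -0.0]
ft_force: [0.3, -0.3, -0.8]
grip_width: 1.001
grip_force: 0.0
4076 [0.51846743 0.19767268 0.18014481] ((0.5180709958076477, 0.19645561277866364), 0.026998469606041908)
t 11.025 pos [0.5191 0.1962 0.2595] yaw_y -19.3 tilt z [ 0. -0. -1.] j7 -0.72
tool delta mm [-0.9  0.9 -0.5]
```

View pics/w2.png

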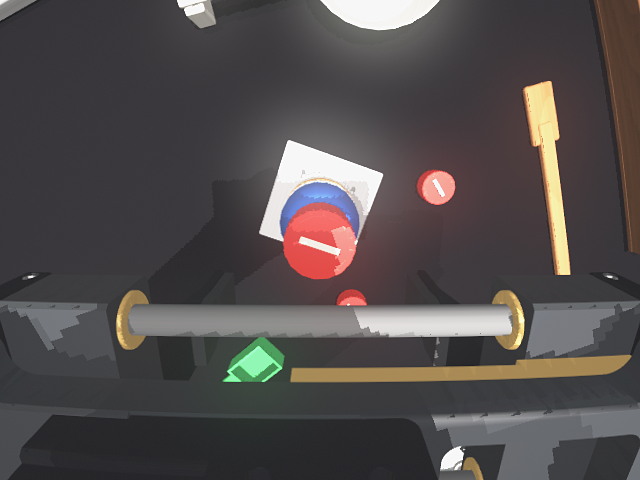

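The wrist view shows the cap (320,241) centred between the fingers, which have free space on both sides. Descending and gripping.

```bash
python3 -m handwheel '[[0.087,0,0,0.035,0,0,0],[0.087,0,0,0.035,0,0,0],[0.087,0,0,0.025,0,0,0],[0.087,0,0,0.0145,0,0,0],[0.087,0,0,0,0,0,0]]'
python3 -m handwheel '[[0.045,0,0,0,0,0,0],[0.045,0,0,0,0,0,0],[0.045,0,0,0,0,0,0],[0.045,0,0,0,0,0,0],[0.045,0,0,0,0,0,0],[0.045,0,0,0,0,0,0]]' 60
python3 to.py .519 .196 .144
```

```text
time: 11.65
position: [0.5185, 0.196, 0.1492]
tool_rot: [-2.56, -1.821, 0.003]
ft_force: [-0.2, -0.5, 0.2]
grip_width: 1.0
grip_force: 0.0
time: 12.4
position: [0.5188, 0.1963, 0.1501]
tool_rot: [-2.559, -1.822, 0.0]
ft_force: [-1.5, -0.2, 2.7]
grip_width: 0.588
grip_force: 60.0
t 12.4 pos [0.5188 0.1963 0.1501] yaw_y -19.1 tilt z [-0.  0. -1.] j7 -0.69
tool delta mm [-0.3  0.3  6.1]
```

Gripped at 51 mm with 60 N. Pressing down.

```bash
python3 -m handwheel '[[0.045,0,0,0.003,0,0,0],[0.045,0,0,0.003,0,0,0],[0.045,0,0,0.001,0,0,0],[0.045,0,0,0,0,0,0],[0.045,0,0,0,0,0,0]]'
```

```text
time: 13.02
position: [0.5188, 0.1964, 0.1443]
tool_rot: [-2.558, -1.822, -0.001]
ft_force: [-5.5, -1.7, 10.1]
grip_width: 0.59
grip_force: 60.0
```

```bash
python3 -m handwheel '[[0.045,0,0,0.001,0,0,0],[0.045,0,0,0,0,0,-5],[0.045,0,0,0,0,0,-7],[0.045,0,0,0,0,0,-7],[0.045,0,0,0,0,0,-7],[0.045,0,0,0,0,0,-7],[0.045,0,0,0,0,0,0]]'; python3 to.py .519 .196 .144
python3 -c "from bench import ctrl;print(ctrl.get_state()['torque'])"
```

```text
time: 13.9
position: [0.5201, 0.1972, 0.1441]
tool_rot: [1.934, 2.475, 0.006]
ft_force: [-2.0, 0.9, 10.6]
grip_width: 0.587
grip_force: 60.0
t 13.9 pos [0.5201 0.1972 0.1441] yaw_y 14.0 tilt z [ 0.003  0.002 -1.   ] j7 -0.12
tool delta mm [-0.9 -1.4  0.1]
[-0.03793497  0.56088662  0.03762478]
```

Turned 33° freely while held down; 42° to go.

```bash
python3 -m handwheel '[[0.045,0,0,0,0,0,-7],[0.045,0,0,0,0,0,-7],[0.045,0,0,0,0,0,-7],[0.045,0,0,0,0,0,-7],[0.045,0,0,0,0,0,-7],[0.045,0,0,0,0,0,-7],[0.045,0,0,0,0,0,0],[0.045,0,0,0,0,0,0]]'; python3 to.py .519 .196 .144
python3 - <<'E'
from h import *
i,im,d=grab('wrist','w3.png')
E
```

```text
time: 14.9
position: [0.5201, 0.1972, 0.1441]
tool_rot: [0.92, 3.002, 0.005]
ft_force: [-1.8, 0.7, 11.3]
grip_width: 0.593
grip_force: 60.0
t 14.9 pos [0.5201 0.1972 0.1441] yaw_y 55.9 tilt z [ 0.003  0.002 -1.   ] j7 0.6
tool delta mm [ 0.2 -1.6  0.1]
```

View pics/w3.png

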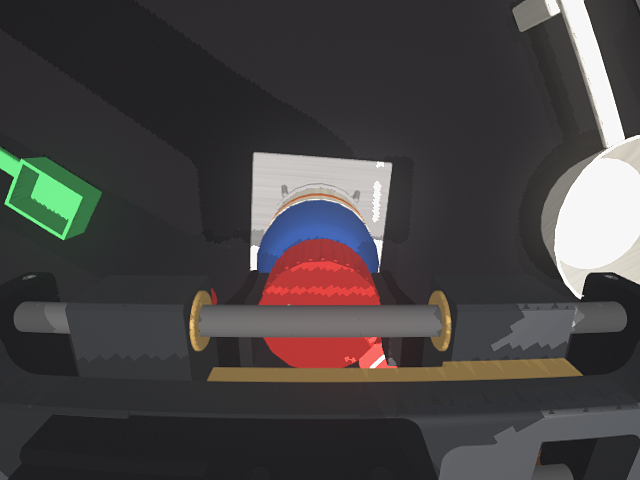

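The wrist view shows the cap (320,300) still between the pads, now 75° round from the bottle's foot. Lifting slowly at first.

```bash
python3 -m handwheel '[[0.045,0,0,-0.003,0,0,0],[0.045,0,0,-0.003,0,0,0],[0.045,0,0,-0.004,0,0,0],[0.045,0,0,-0.005,0,0,0],[0.045,0,0,0,0,0,0]]'
```

```text
time: 15.58
position: [0.5188, 0.1958, 0.1566]
tool_rot: [-0.921, -3.003, 0.001]
ft_force: [0.0, 0.2, -0.8]
grip_width: 0.591
grip_force: 60.0
```

Free: no upward resistance. Raising to about 8 cm above the seat.

```bash
python3 -m handwheel '[[0.045,0,0,-0.01,0,0,0],[0.045,0,0,-0.015,0,0,0],[0.045,0,0,-0.015,0,0,0],[0.045,0,0,-0.015,0,0,0],[0.045,0,0,-0.012,0,0,0],[0.045,0,0,-0.006,0,0,0],[0.045,0,0,0,0,0,0],[0.045,0,0,0,0,0,0],[0.045,0,0,0,0,0,0],[0.045,0,0,0,0,0,0]]'
python3 - <<'E'
from h import *
i,im,d=grab('scene');a=im[120:360,220:540];b=grab('side')[1][100:340,160:480]
cv2.imwrite('pics/end.png',np.vstack([cv2.resize(a,(400,300)),cv2.resize(b,(400,300))]))
E
```

```text
time: 16.82
position: [0.5188, 0.1962, 0.2295]
tool_rot: [-0.921, -3.003, 0.001]
ft_force: [0.0, 0.3, 0.7]
grip_width: 0.595
grip_force: 60.0
```

View pics/end.png

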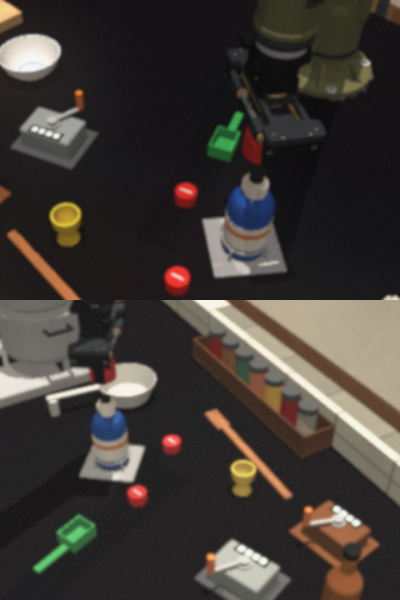

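The pictures show the bottle with its white neck bare, the red cap in the gripper above it (250,148 in the upper half), the lever at rest and the bystanders in place.

```bash
python3 -c "from bench import ctrl;print(ctrl.close_job())"
```

```text
the job is handed in; nothing more can be done
None
```

I logged the tally on the grey counter, twisted the cap free and handed the job in at about 17 s, with the cap held level about 8 cm above its seat; the judge's verdict was not shown.

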